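# Square the sole blank and tip out its heels

## Robot

A 7-joint arm with a two-finger parallel gripper is mounted at the origin on the work surface. World frame = base frame: x ahead of the robot, y to its left, z up, the work surface at z = 0. Lengths are in m, angles in rad, forces in N, time in s.
With the tool pointing down it reaches from about 0.4 to 0.85 m from the base axis. Payload 10.4 kg.
Tool frame: the origin (TCP) lies midway between the tips of the shut fingers; the grasp point (between the pads) lies 19 mm behind it; z points along the fingers, x is the direction in which the jaws open and shut, and the axes are right-handed (so a half turn about z gives the same grasp; the last joint's range is limited). The gripper opens to 87 mm and grips with 3 to 60 N. Pads are 19 mm wide; open, the fingers measure 117 mm over their backs; the gripper's body (75 mm by 190 mm) begins 51 mm behind the grasp point.
Start: joints at [1.155, 0.332, -0.065, 1.46, 0.022, 1.35, -0.088], TCP at [0.239, -0.577, 0.223] pointing down, gripper open.
Joint ranges: [-2.6, 2.6], [-0.5, 2.12], [-1.47, 1.34], [0.16, 2.42], [-1.27, 4.41], [0.06, 2.06], [-2.6, 2.6]. Speed limits (rad/s): [2.22, 2.22, 2.79, 2.79, 3.14, 3.14, 3.14].

## Interface

Orientations are given as a unit quaternion [x, y, z, w].
In Python, from bench import r gives the robot as it stands. The module is installed in compiled form; this text tells all that it offers.
- The arm moves only by the tool play_rows, never from a script. Its argument "commands" is a list of rows, each a list of 7 numbers: the shift along the world's x, y, z in cm, then the turn, a rotation vector about the world's x, y, z in rad, then the finger opening in cm, from 0 to 8.7. A call has 1 to 20 rows; each row shifts and turns the commanded pose from where the row before left it; what a row does not reach is not made up. A row lasts 1/8 s, in which the tool goes at most 62.5 mm and 10.7 degrees, less where a joint would pass 70% of its speed; a pose out of reach is approached as far as the arm can. A call is refused whole if a number of a shift passes 6.25 or a number of a turn 0.188, either way. A call with a gripper value outside its range is refused whole. The fingers move at their own pace and stop on an object; "grip_force" is the grip in N (left out, the last holds). Time passes only in rows, so rows that do not move let the fingers close. It gives the time, the measured TCP pose, the force and the opening at its end, in the units of the state.
- r.read_state(): the state, without advancing time (a new reading comes with each control period).
- r.camera(name): name is "side" or "top"; returns a dict with "img" (420x560x3 uint8, red, green, blue), "K" (3x3 intrinsics, pixels), "camera_from_world" (4x4, takes a point from world to camera coordinates). Camera axes: x right, y down, z forward; pixel columns grow to the right and rows downward; lengths in m; the calibration is good to about 2 mm. A picture is of the moment at which its call begins. There is no depth.
- r.close_job(): hands the job in, once; it reports no verdict.
The state is a dict: "time": time; "joint_positions": joint angles; "joint_vel": joint speeds; "joint_torque": joint torques, N m; "ee_pos": TCP position; "eef_rot": TCP orientation; "ft_force": force on the tool from outside, world axes, zero at the start; "torque": the same for the moment, N m; "width": finger opening in m.
Only numpy, scipy, OpenCV 4.12 (cv2) and the standard library are available. Lean on these libraries where they do the work, as an engineer would, in place of code of your own. Each camera call takes 0.05 s, during which the arm holds its last target. There are 200 camera calls.

## Task

Get the next pair of sandals ready: pick up the blue-handled push block and with it nudge the red-faced sole blank across the grey board until it lies flush against both brass fences, right into their corner, then stand the push block back in the middle of its green mat. After that swing the black-knobbed lever over so that the red cradle tips both heel blocks into the yellow tray, and let go. The gripper must not touch the sole blank or the heels, and everything else on the table stays where it is.

Things in the scene. Friction and masses are not known exactly. Their poses are not given: they have to be found in the camera images.
- board: Fixed grey squaring board, 220 x 270 mm, its top 15 mm above the table, with two brass fences 18 mm wide that rise 22 mm above its top and meet in a square corner. Origin: under that inner corner, on the table. The far fence is the plane x = 0 of this frame (it runs along y), the side fence the plane y = 0 (it runs along x); the board's free surface lies at -x and +y of the corner, reaching to x = -200 mm and y = +250 mm. Its place and yaw (within 0.25 rad) vary.
- board_corner (a point): The inner corner of the two fences at the height of the board's top (15 mm above the table); axes as board.
- blank: Loose sole blank: a flat rigid rectangle, 100 mm along its x, 160 mm along its y, 12 mm thick, about 150 g, tan with a dark red face, lying flat on the board. Origin: centre of its underside. It starts 25 to 60 mm away from its final place in both directions and is turned up to 0.22 rad from the board's axes. In its final place its centre lies at x = -50 mm, y = +80 mm of the board's frame, its axes parallel to the board's.
- blank_corner (a point): The corner of the blank that belongs in the corner of the fences, on its underside: at x = +50, y = -80 mm from the blank's origin.
- pusher_center (a point): Loose push block, 140 g, 95 mm tall, standing upright on the green mat: a square wooden foot 60 x 60 x 18 mm, from which rises a square blue handle 24 x 24 mm, from 18 to 95 mm above its underside. This point is on its axis, half-way up (47.5 mm above its underside). x and y axes are square to the foot's and the handle's sides. Grip the handle; any side of the foot can push.
- pusher: The same push block; origin: centre of its underside.
- mat: Fixed green mat, 110 x 110 x 4 mm, on the table; origin: centre of its underside. Home of the push block. Lies either nearer to the robot or farther, between the board and the cradle.
- stand: Fixed cradle stand: a steel base with two grey uprights and a yellow tray fixed on its base in front of and below the cradle. Origin on the table, under the pivot; x points away from the tray, the cradle tips towards -x of this frame. Its place and yaw vary.
- pivot (a point): Centre of the cradle's pivot axis, 160 mm above the table; the axis is along the y of stand.
- cradle (a joint): Tilt of the red cradle and its lever, rad: 0 upright (start), up to 2.2 fully tipped over to -x of the stand. Stays where it is left; needs about 3 N at the knob. The heels slide out somewhere between about 1.2 and 1.8.
- knob (a point): Centre of the black ball knob, 30 mm diameter, at the end of the lever (a 12 mm steel bar), which is fixed to the cradle 112 mm to the -y side of the stand's middle. The knob circles at 120 mm from the pivot axis; at joint 0 the lever leans 0.6 rad from vertical to +x of the stand, and at 1.8 it leans 1.2 rad to -x.
- heel_a_mid (a point): Centre of one loose heel block, dark wood, 60 x 45 x 28 mm, 50 g, lying in the cradle.
- heel_b_mid (a point): Centre of the other heel block, alike.
- heel_a: That first heel block; origin: centre of its underside.
- heel_b: That second heel block; origin: centre of its underside.
- tray_mid (a point): Centre of the inner floor of the yellow tray, 13 mm above the table; inside 215 mm along x, 132 mm along y, walls rise 40 mm above the floor. Axes as stand.
- wax_jar: Bystander: amber jar with an orange cap, 64 mm across, 60 mm tall; stands on the table at whichever of the two places the mat does not have.
- slipper_a: Bystander: finished red slipper, 230 mm long.
- slipper_b: Bystander: finished magenta slipper, 230 mm long.
- polish_bottle: Bystander: white bottle, 150 mm tall.
- shoe_brush: Bystander: brush.
- shoe_hammer: Bystander: hammer.
- pin_tin: Bystander: flat metal tin, 70 mm across, 40 mm tall.
There are look-alikes about, which are no part of the job. Leave any pink, purple or turquoise look-alike of the pusher alone.

How it is judged:
On the way, in this order (a step that is already met when the one before it is completed fails the run):
1. the push block is held clear of its mat (contact force between the fingers and pusher above 1 N and height (world z) of pusher_center above 0.056 m), for 0.1 s.
2. the blank lies flush against both fences, in their corner, with the push block in the gripper (x of blank_corner in the frame of board_corner between -0.003 and 0.003 m and y of blank_corner in the frame of board_corner between -0.003 and 0.003 m and z of blank_corner in the frame of board_corner between -0.003 and 0.004 m and angle between the x axis of blank and the x axis of board, either way round below 0.03 rad and angle between blank's own z axis and vertical below 0.04 rad and contact force between the fingers and pusher above 1 N), for 0.2 s.
3. the push block stands on its mat again, released (horizontal distance between pusher_center and mat below 0.025 m and angle between pusher_center's own z axis and vertical below 0.06 rad and height (world z) of pusher_center below 0.056 m and contact force between the fingers and pusher below 0.1 N), for 0.2 s.
4. the cradle is tipped and both heels lie in the tray (value of joint cradle above 1 rad and x of heel_a_mid in the frame of tray_mid between -0.115 and 0.115 m and y of heel_a_mid in the frame of tray_mid between -0.073 and 0.073 m and z of heel_a_mid in the frame of tray_mid between 0 and 0.06 m and x of heel_b_mid in the frame of tray_mid between -0.115 and 0.115 m and y of heel_b_mid in the frame of tray_mid between -0.073 and 0.073 m and z of heel_b_mid in the frame of tray_mid between 0 and 0.06 m), for 0.2 s.
At the end, for the whole second after the job is handed in: The blank's corner is within 3 mm of the fences' corner in each direction and the blank is square to them within 0.03 rad, flat on the board; the push block stands upright, released, within 25 mm of the mat's centre; both heels lie in the yellow tray; all at rest. The cradle may be left at any tilt (all of step 3 and x of blank_corner in the frame of board_corner between -0.003 and 0.003 m and y of blank_corner in the frame of board_corner between -0.003 and 0.003 m and z of blank_corner in the frame of board_corner between -0.003 and 0.004 m and angle between the x axis of blank and the x axis of board, either way round below 0.03 rad and angle between blank's own z axis and vertical below 0.04 rad and x of heel_a_mid in the frame of tray_mid between -0.115 and 0.115 m and y of heel_a_mid in the frame of tray_mid between -0.073 and 0.073 m and z of heel_a_mid in the frame of tray_mid between 0 and 0.06 m and x of heel_b_mid in the frame of tray_mid between -0.115 and 0.115 m and y of heel_b_mid in the frame of tray_mid between -0.073 and 0.073 m and z of heel_b_mid in the frame of tray_mid between 0 and 0.06 m and linear speed of each of blank, pusher, heel_a, heel_b below 0.02 m/s); the robot touches nothing.
It fails at once if the robot itself touches the sole blank (contact force between any of the fingers, the arm and blank above 0.3 N).
It fails at once if the robot itself touches a heel block (contact force between any of the fingers, the arm and heel_a above 0.3 N or contact force between any of the fingers, the arm and heel_b above 0.3 N).
It fails at once if a bystander is moved more than 25 mm (distance of any of wax_jar, slipper_a, slipper_b, polish_bottle, shoe_brush, shoe_hammer, pin_tin from where it was at the start of the episode above 0.025 m).
It also fails if it takes over 72 s, if anything falls off the work surface, if the arm or the gripper's body presses on something with over 40 N, if the wrist force passes 120 N, or if a joint passes its speed limit or range.

## Working session

There is one attempt and no reset: what is moved stays moved. The work goes in short steps, Python scripts to look and compute and a tool call to move; the robot and the scene stay as the last step left them, time stands still between calls to the robot, and variables do not carry over. Pictures are saved under pics/ and viewed, about 8 in all and at most 12, crops included, and the job is handed in when it is done.

Besides the shell and the picture viewer there is one more tool, called after "Emit:" by a JSON object that holds its "name" and its "arguments", one argument or row to a line. play_rows: Moves the arm, as the interface text tells. Its arguments: {"type":"object","properties":{"commands":{"type":"array","items":{"type":"array","items":{"type":"number"}}},"grip_force":{"type":"number"}},"required":["commands"]}

```bash
mkdir -p pics; ls
python3 - <<'E'
from bench import r
import cv2,numpy as np
s=r.read_state(); print({k:np.round(v,3) for k,v in s.items()})
for n in("side","top"):
    c=r.camera(n); cv2.imwrite(f"pics/{n}0.png",cv2.cvtColor(c["img"],cv2.COLOR_RGB2BGR)); print(n,c["K"].round(1).tolist(),c["camera_from_world"].round(3).tolist())
E
```

```text
pics
{'time': np.float64(0.0), 'joint_positions': array([ 1.155,  0.333, -0.065,  1.461,  0.022,  1.35 , -0.088]), 'joint_vel': array([ 0.001, -0.001,  0.001,  0.   ,  0.001,  0.001,  0.   ]), 'joint_torque': array([-0.0000e+00, -6.2324e+01,  2.5000e-02, -3.8990e+01, -6.1000e-02,
        4.0000e-02,  0.0000e+00]), 'ee_pos': array([ 0.239, -0.577,  0.222]), 'eef_rot': array([ 0.832, -0.556, -0.001, -0.   ]), 'ft_force': array([ 0.279, -0.218,  0.829]), 'torque': array([-0.013, -0.012, -0.05 ]), 'width': np.float64(0.087)}
side [[529.3, 0.0, 281.9], [0.0, 529.3, 207.8], [0.0, 0.0, 1.0]] [[-0.712, -0.702, -0.006, 0.388], [-0.484, 0.497, -0.721, 0.345], [0.509, -0.51, -0.693, 1.853], [0.0, 0.0, 0.0, 1.0]]
top [[458.3, 0.0, 277.7], [0.0, 458.3, 211.4], [0.0, 0.0, 1.0]] [[0.003, -1.0, 0.002, 0.05], [-0.99, -0.003, -0.139, 0.484], [0.139, -0.002, -0.99, 1.572], [0.0, 0.0, 0.0, 1.0]]
```

View pics/top0.png

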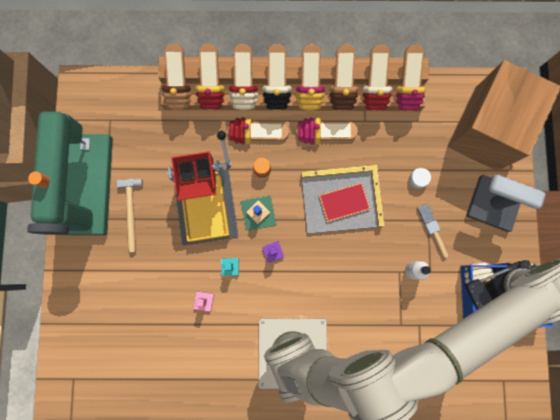

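View pics/side0.png

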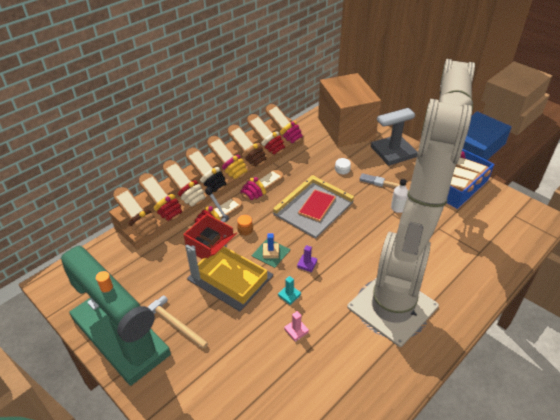

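Top view: the blue-handled push block is on the green mat at (258,211). The board is at (342,200) with the red blank at (344,202), and the brass fences are at the top and right. The cradle is at (195,172), the yellow tray at (205,215), the knob at (221,135) and the jar at (261,166). The look-alikes are purple (273,252), turquoise (230,267) and pink (203,301); only (258,211) is blue and stands on the mat. Side view: pusher at (270,247), knob around (217,203).

```bash
cat > h.py <<'E'
from bench import r
import cv2,numpy as np
def ray(c,p):
    T=c["camera_from_world"]; R,t=T[:3,:3],T[:3,3]
    d=R.T@np.linalg.inv(c["K"])@np.array([p[0],p[1],1.]); return -R.T@t,d/np.linalg.norm(d)
def plane(c,p,z):
    o,d=ray(c,p); return o+d*(z-o[2])/d[2]
def tri(c1,p1,c2,p2):
    o1,d1=ray(c1,p1);o2,d2=ray(c2,p2)
    s=np.linalg.lstsq(np.c_[d1,-d2],o2-o1,rcond=None)[0]
    a,b=o1+d1*s[0],o2+d2*s[1]; return (a+b)/2,np.linalg.norm(a-b)
def mask(c,lo,hi,box):
    h=cv2.cvtColor(c["img"],cv2.COLOR_RGB2HSV); m=cv2.inRange(h,np.array(lo),np.array(hi))
    z=np.zeros_like(m);x0,y0,x1,y1=box;z[y0:y1,x0:x1]=m[y0:y1,x0:x1];return z
def blob(m):
    k=max(cv2.findContours(m,cv2.RETR_EXTERNAL,cv2.CHAIN_APPROX_NONE)[0],key=cv2.contourArea)
    M=cv2.moments(np.uint8(cv2.drawContours(np.zeros_like(m),[k],-1,1,-1)),True)
    return np.array([M["m10"]/M["m00"],M["m01"]/M["m00"]]),k
def rect(c,m,z):
    """min-area rectangle of the blob, in world metres on plane z"""
    p,k=blob(m); W=np.array([plane(c,q[0],z)[:2] for q in k],np.float32)
    return plane(c,p,z)[:2],cv2.minAreaRect(W*1000),len(k)
E
python3 - <<'E'
from h import *
t=r.camera("top");s=r.camera("side")
bt=mask(t,(100,120,40),(125,255,255),(235,190,285,235)); bs=mask(s,(100,120,40),(125,255,255),(250,225,290,265))
pt,kt=blob(bt);ps,ks=blob(bs); print("blue",pt,cv2.boundingRect(kt),ps,cv2.boundingRect(ks),tri(t,pt,s,ps))
gt=mask(t,(65,80,30),(88,255,200),(230,185,290,240)); gs=mask(s,(65,80,30),(88,255,200),(240,225,300,275))
for c,m in((t,gt),(s,gs)): print("mat",rect(c,m,.004))
for c,b in((t,(305,170,380,232)),(s,(280,180,350,225))):
    m=mask(c,(0,130,60),(8,255,255),b)|mask(c,(172,130,60),(180,255,255),b); print("red",rect(c,m,.027),blob(m)[0])
for c,b in((t,(180,175,240,250)),(s,(190,245,275,300))):
    m=mask(c,(20,130,60),(32,255,255),b); print("tray",rect(c,m,.04),blob(m)[0])
for c,b in((t,(210,125,232,145)),(s,(200,180,235,215))):
    m=mask(c,(0,0,0),(180,255,60),b); 
    if m.any(): print("knob",blob(m)[0],cv2.boundingRect(blob(m)[1]))
for c,b in((t,(295,160,390,240)),(s,(265,170,365,240))):
    m=mask(c,(20,90,80),(30,255,255),b); print("brass",cv2.boundingRect(blob(m)[1]),rect(c,m,.037))
a=cv2.resize(t["img"][120:250,150:400],None,fx=3,fy=3,interpolation=3)
cv2.imwrite("pics/c1.png",a[...,::-1])
a=cv2.resize(s["img"][170:310,170:370],None,fx=4,fy=4,interpolation=3)
cv2.imwrite("pics/c2.png",a[...,::-1])
E
```

```text
blue [257.19148936 209.78723404] (254, 206, 7, 9) [270.16216216 241.09459459] (268, 234, 5, 16) (array([0.48557325, 0.12267357, 0.0636097 ]), np.float64(0.0013312947654167899))
mat (array([0.48298218, 0.12196455]), ((483.43548583984375, 121.70196533203125), (102.52653503417969, 102.55036926269531), 11.540461540222168), 108)
mat (array([0.46968696, 0.13628267]), ((483.1190185546875, 124.85366821289062), (101.96922302246094, 100.1963119506836), 11.690519332885742), 96)
red (array([ 0.5192281 , -0.18209418]), ((519.5535278320312, -182.30490112304688), (94.26922607421875, 154.95401000976562), 16.701623916625977), 129) [343.95588235 201.9299308 ]
red (array([ 0.519313  , -0.17810722]), ((520.5079956054688, -179.60198974609375), (94.36205291748047, 153.3431854248047), 16.920921325683594), 82) [316.69283276 204.4778157 ]
tray (array([0.46566677, 0.30099023]), ((494.96490478515625, 309.2529296875), (218.2662353515625, 146.4269561767578), 9.276647567749023), 195) [206.11135019 216.11296396]
tray (array([0.48553242, 0.31592764]), ((497.76397705078125, 314.3031005859375), (249.06033325195312, 167.4154052734375), 9.123153686523438), 162) [232.29747975 273.84248425]
knob [221.0212766  135.17021277] (218, 132, 7, 8)
knob [213.30150754 185.20100503] (204, 180, 22, 15)
brass (302, 165, 82, 62) (array([ 0.58762974, -0.22278118]), ((531.6237182617188, -174.5359649658203), (218.61769104003906, 267.9071044921875), 4.774164199829102), 271)
brass (274, 176, 79, 37) (array([ 0.58102925, -0.21493521]), ((591.2107543945312, -208.70887756347656), (334.9755554199219, 186.73619079589844), 57.03553009033203), 179)
```

View pics/c1.png

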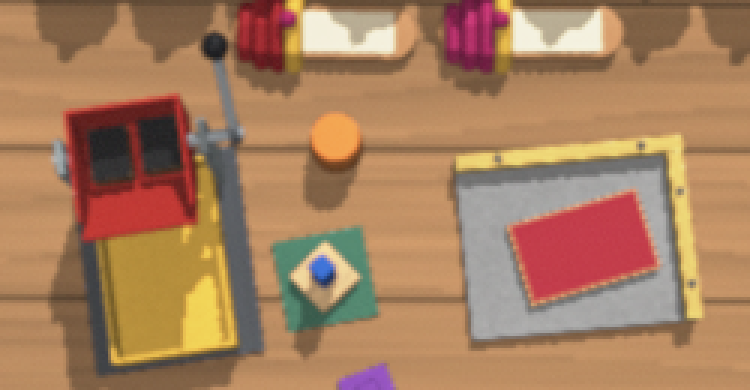

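View pics/c2.png

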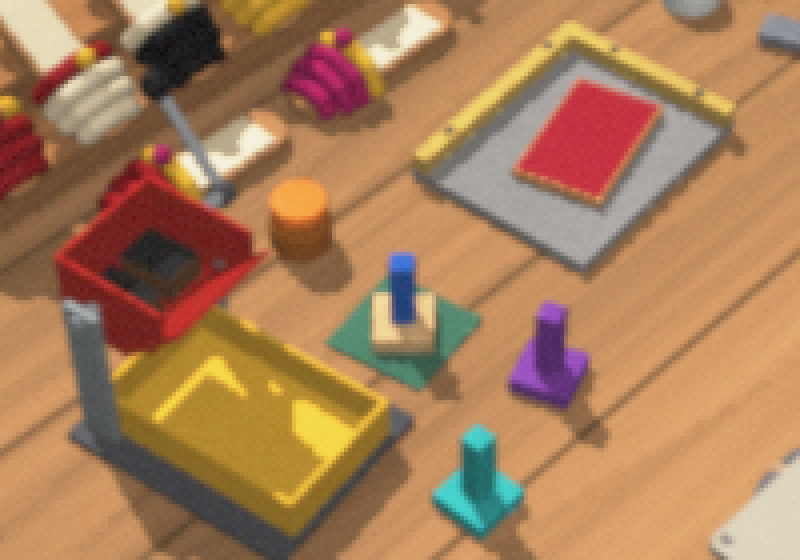

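The crops confirm the target: the blue handle with a tan foot on the green mat, at (257,210) in the top view and (270,241) in the side view. The foot is turned about 48°. The board yaw is about 4.8° and the blank's about 16.7°. In the side view the knob is at about (209,190).

Run:
```python
from h import *
t=r.camera("top");s=r.camera("side")
for c,b in((t,(240,192,278,232)),(s,(260,240,282,262))):
    m=mask(c,(10,40,110),(28,190,255),b); 
    bl=mask(c,(100,120,40),(125,255,255),b); k=cv2.findContours(m,0,1)[0]; print([int(cv2.contourArea(x)) for x in k]); print("foot",rect(c,m,.022))
b=mask(s,(0,0,0),(180,255,60),(203,184,215,196));print("knob side",blob(b)[0],cv2.boundingRect(blob(b)[1]))
for ps in ((208.7,190),blob(b)[0]): print(tri(t,(221.,135.2),s,ps))
# handle top: top view upper end vs side
print("knob on z=.259",plane(t,(221,135.2),.259),plane(s,(208.7,190),.259))
print("lever boss z=.16",plane(t,(150+237/3,120+135/3),.16), plane(s,(170+220/4,170+190/4),.16))
# brass hull in board corner: outer corner
m=mask(t,(20,90,80),(30,255,255),(295,160,390,240)); print("brass",rect(t,m,.037)[1])
k=max(cv2.findContours(m,0,1)[0],key=cv2.contourArea); print(cv2.approxPolyDP(k,3,True)[:,0].tolist(),[ (plane(t,q,.037)[:2]*1000).round().tolist() for q in cv2.approxPolyDP(k,3,True)[:,0].astype(float)])
```

```text
[1443]
foot (array([0.48494767, 0.11939832]), ((485.3560791015625, 119.77330780029297), (138.9830322265625, 131.3306121826172), 0.17164921760559082), 152)
[0, 0, 182]
foot (array([0.48295255, 0.12443264]), ((486.833740234375, 122.97491455078125), (81.65921783447266, 86.8040771484375), 44.32359313964844), 97)
knob side [209.75294118 188.2       ] (204, 184, 11, 11)
(array([0.68825808, 0.2274145 , 0.26239342]), np.float64(0.0019826784725190693))
(array([0.68429296, 0.22555556, 0.27269536]), np.float64(0.00023584557181883855))
knob on z=.259 [0.68849303 0.22721343 0.259     ] [0.6924466  0.22562848 0.259     ]
lever boss z=.16 [0.61887631 0.21158319 0.16      ] [0.62465343 0.21726228 0.16      ]
brass ((531.428955078125, -174.7089385986328), (218.6240692138672, 267.9255676269531), 4.871443748474121)
[[383, 225], [376, 165], [302, 172], [304, 177], [370, 170], [378, 225]] [[437.0, -315.0], [651.0, -297.0], [624.0, -34.0], [606.0, -41.0], [632.0, -275.0], [437.0, -298.0]]
```

Emit:
{"name": "play_rows", "arguments": {
  "commands": [
    [4, 5, 1, 0, 0, 0.1, 8.7],
    [4, 5, 1, 0, 0, 0.1, 8.7],
    [4, 5, 1, 0, 0, 0.1, 8.7],
    [4, 5, 0, 0, 0, 0.1, 8.7],
    [4, 5, 0, 0, 0, 0.05, 8.7],
    [4, 5, 0, 0, 0, 0, 8.7],
    [0, 5, 0, 0, 0, 0, 8.7],
    [0, 5, 0, 0, 0, 0, 8.7],
    [0, 5, 0, 0, 0, 0, 8.7],
    [0, 5, 0, 0, 0, 0, 8.7],
    [0, 5, 0, 0, 0, 0, 8.7],
    [0, 5, 0, 0, 0, 0, 8.7],
    [0, 5, 0, 0, 0, 0, 8.7],
    [0, 4.9, 0, 0, 0, 0, 8.7],
    [0, 0, 0, 0, 0, 0, 8.7]
  ],
  "grip_force": 50
}}

```text
time: 2.17
ee_pos: [0.4714, 0.1167, 0.2518]
eef_rot: [0.936, -0.353, 0.0, -0.001]
ft_force: [-0.7, -1.1, 0.1]
width: 0.0868
```

Emit:
{"name": "play_rows", "arguments": {
  "commands": [
    [1.36, 0.58, -1.5, 0, 0, 0, 8.7],
    [0, 0, -4, 0, 0, 0, 8.7],
    [0, 0, -4, 0, 0, 0, 8.7],
    [0, 0, -4, 0, 0, 0, 8.7],
    [0, 0, -3, 0, 0, 0, 8.7],
    [0, 0, 0, 0, 0, 0, 8.7],
    [0, 0, 0, 0, 0, 0, 8.7]
  ]
}}

```text
time: 3.05
ee_pos: [0.4865, 0.1182, 0.0877]
eef_rot: [0.934, -0.356, 0.001, -0.0]
ft_force: [0.0, 0.5, 0.6]
width: 0.0872
```

Run:
```python
from h import *
t=r.camera("top");s=r.camera("side")
print(r.read_state()["ee_pos"])
cv2.imwrite("pics/g1.png",np.hstack([cv2.resize(t["img"][160:260,200:320],(380,320)),cv2.resize(s["img"][190:290,210:330],(380,320))])[...,::-1])
```

```text
[0.48674741 0.11841839 0.08802341]
```

View pics/g1.png

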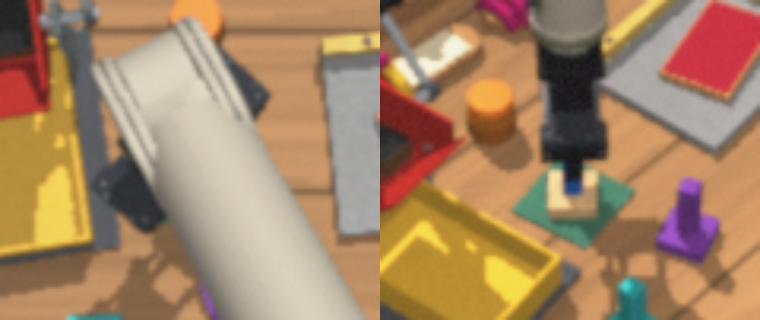

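The gripper straddles the blue handle, and in the side view finger and foot are both centred at x≈573. Descending and gripping.

Emit:
{"name": "play_rows", "arguments": {
  "commands": [
    [-0.1, 0.3, -2.5, 0, 0, 0, 8.7],
    [0, 0, -2.5, 0, 0, 0, 8.7],
    [0, 0, -0.1, 0, 0, 0, 8.7],
    [0, 0, 0, 0, 0, 0, 8.7],
    [0, 0, 0, 0, 0, 0, 2],
    [0, 0, 0, 0, 0, 0, 1.5],
    [0, 0, 0, 0, 0, 0, 1.5],
    [0, 0, 0, 0, 0, 0, 1.5],
    [0, 0, 0, 0, 0, 0, 1.5],
    [0, 0, 0, 0, 0, 0, 1.5]
  ],
  "grip_force": 50
}}

```text
time: 4.4
ee_pos: [0.4847, 0.1215, 0.0355]
eef_rot: [0.934, -0.356, 0.0, 0.0]
ft_force: [0.1, 0.0, -0.8]
width: 0.035
```

Emit:
{"name": "play_rows", "arguments": {
  "commands": [
    [0, 0, 0, 0, 0, 0, 1.5],
    [0, 0, 0, 0, 0, 0, 1.5],
    [0, 0, 0, 0, 0, 0, 1.5],
    [0, 0, 0, 0, 0, 0, 1.5],
    [0, 0, 0, 0, 0, 0, 1.5]
  ]
}}

```text
time: 5.03
ee_pos: [0.4847, 0.1214, 0.0355]
eef_rot: [0.934, -0.356, 0.0, 0.0]
ft_force: [-0.6, 0.9, -2.5]
width: 0.024
```

Gripped: the opening is 24 mm, as it should be. Lifting, turning to the board's yaw and moving to the near side of the blank.

Emit:
{"name": "play_rows", "arguments": {
  "commands": [
    [0, 0, 3, 0, 0, 0, 1.5],
    [0, 0, 4, 0, 0, 0, 1.5],
    [0, 0, 4, 0, 0, 0, 1.5],
    [0, -4, 0, 0, 0, -0.152, 1.5],
    [0, -5, 0, 0, 0, -0.152, 1.5],
    [-1.4, -5, 0, 0, 0, -0.152, 1.5],
    [-1.8, -5, 0, 0, 0, -0.152, 1.5],
    [-1.8, -5, 0, 0, 0, -0.152, 1.5],
    [-1.8, -5.5, 0, 0, 0, 0, 1.5],
    [0, 0, 0, 0, 0, 0, 1.5],
    [0, 0, 0, 0, 0, 0, 1.5],
    [0, 0, 0, 0, 0, 0, 1.5]
  ]
}}

```text
time: 6.52
ee_pos: [0.4172, -0.1723, 0.1455]
eef_rot: [0.737, -0.676, -0.0, -0.0]
ft_force: [0.3, -0.5, -1.7]
width: 0.0241
```

Run:
```python
from h import *
t=r.camera("top");s=r.camera("side")
st=r.read_state();q=st["eef_rot"];print(st["ee_pos"],np.degrees(2*np.arctan2(q[1],q[0])),st["ft_force"])
cv2.imwrite("pics/g2.png",np.hstack([cv2.resize(t["img"][150:260,290:410],(380,348)),cv2.resize(s["img"][150:270,270:390],(380,348))])[...,::-1])
```

```text
[ 0.41711955 -0.17253787  0.14550807] -85.14207591600781 [-0.27100958  0.3576263  -1.01961667]
```

View pics/g2.png

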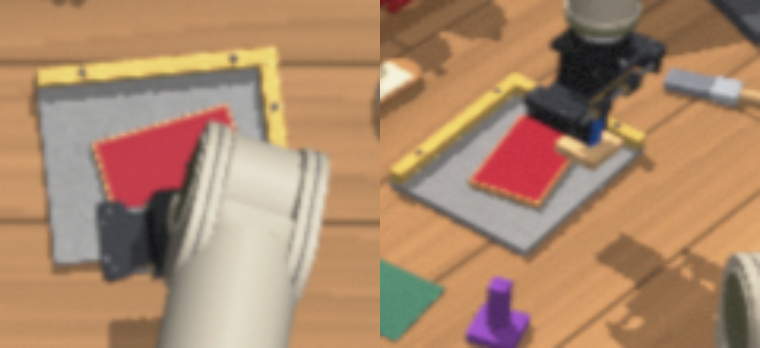

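The push block is held upright and turned with the board. It is over the near edge; the blank is clear in the side view at about (530,165). Lowering it beside the blank.

Emit:
{"name": "play_rows", "arguments": {
  "commands": [
    [-0.6, 0, -3, 0, 0, 0, 1.5],
    [0, 0, -3, 0, 0, 0, 1.5],
    [0, 0, -2.5, 0, 0, 0, 1.5],
    [0, 0, -1.1, 0, 0, 0, 1.5],
    [0, 0, 0, 0, 0, 0, 1.5],
    [0, 0, 0, 0, 0, 0, 1.5]
  ]
}}

```text
time: 7.38
ee_pos: [0.4115, -0.1737, 0.0504]
eef_rot: [0.736, -0.677, 0.001, -0.0]
ft_force: [-0.3, -0.5, -0.9]
width: 0.0241
```

Emit:
{"name": "play_rows", "arguments": {
  "commands": [
    [1, 0.08, -0.12, 0, 0, 0, 1.5],
    [0.8, 0.07, 0, 0, 0, 0, 1.5],
    [0.8, 0.07, 0, 0, 0, 0, 1.5],
    [0.8, 0.07, 0, 0, 0, 0, 1.5],
    [0.8, 0.07, 0, 0, 0, 0, 1.5],
    [0.8, 0.07, 0, 0, 0, 0, 1.5],
    [0.8, 0.07, 0, 0, 0, 0, 1.5],
    [0.8, 0.07, 0, 0, 0, 0, 1.5],
    [0.5, 0.04, 0, 0, 0, 0, 1.5],
    [0, 0, 0, 0, 0, 0, 1.5],
    [0, 0, 0, 0, 0, 0, 1.5]
  ]
}}

```text
time: 8.75
ee_pos: [0.4818, -0.1675, 0.0484]
eef_rot: [0.736, -0.677, 0.0, -0.0]
ft_force: [-0.4, 0.2, -1.4]
width: 0.0236
```

```bash
cat > b.py <<'E'
from h import *
th=np.radians(4.8);C=np.array([.631,-.281]);Rb=np.array([[np.cos(th),-np.sin(th)],[np.sin(th),np.cos(th)]])
st=r.read_state();q=st["eef_rot"];print("tcp board",(Rb.T@(st["ee_pos"][:2]-C)*1000).round(1),st["ee_pos"].round(4),"F board",(Rb.T@st["ft_force"][:2]).round(1))
for n,b in(("top",(305,170,380,232)),("side",(280,180,350,225))):
    c=r.camera(n); m=mask(c,(0,130,60),(8,255,255),b)|mask(c,(172,130,60),(180,255,255),b)
    p,q,_=rect(c,m,.027); print(n,"rect board",(Rb.T@(np.array(q[0])/1000-C)*1000).round(1),np.round(q[1],1),round(q[2]-4.8,2))
E
python3 b.py
```

```text
tcp board [-139.2  125.6] [ 0.4818 -0.1675  0.0484] F board [-0.4  0.2]
top rect board [-48.3 140.8] [75.7 64.1] -4.62
side rect board [-55.1 141.2] [97.1 66.7] -3.01
```

Emit:
{"name": "play_rows", "arguments": {
  "commands": [
    [0.4, 0.03, 0, 0, 0, 0, 1.5],
    [0.3, 0.03, 0, 0, 0, 0, 1.5],
    [0.2, 0.02, 0, 0, 0, 0, 1.5],
    [0.2, 0.02, 0, 0, 0, 0, 1.5],
    [0, 0, 0, 0, 0, 0, 1.5]
  ]
}}

```text
time: 9.48
ee_pos: [0.4892, -0.1676, 0.0474]
eef_rot: [0.735, -0.678, -0.003, 0.003]
ft_force: [-15.0, -2.5, 6.7]
width: 0.0239
```

```bash
python3 b.py
python3 - <<'E'
from h import *
t=r.camera("top");s=r.camera("side")
cv2.imwrite("pics/g3.png",np.hstack([cv2.resize(t["img"][150:260,290:410],(380,348)),cv2.resize(s["img"][160:250,260:360],(380,348))])[...,::-1])
E
```

```text
tcp board [-131.8  124.9] [ 0.4892 -0.1676  0.0474] F board [-15.1  -1.2]
top rect board [-40.9 140.7] [74.7 61.3] -1.95
side rect board [-49.8 142. ] [96.6 64. ] -2.56
```

View pics/g3.png

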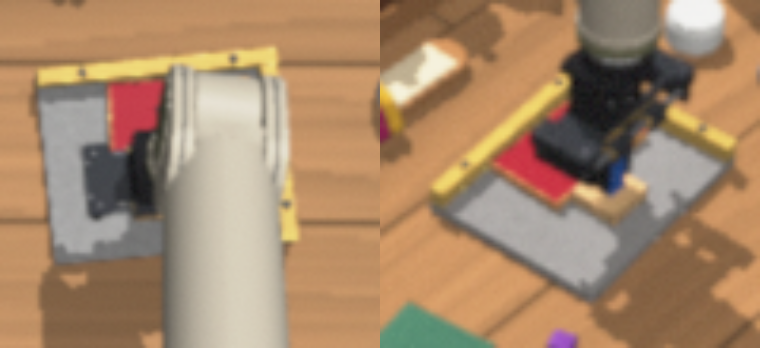

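The blank now lies square against the far fence; the contact force is 15 N. Its left edge is at board y≈176 mm. Backing off, lifting over, and setting down on its +y side.

Emit:
{"name": "play_rows", "arguments": {
  "commands": [
    [-0.6, -0.05, 0, 0, 0, 0, 1.5],
    [-0.6, -0.05, 0.1, 0, 0, 0, 1.5],
    [0, 0, 2.5, 0, 0, 0, 1.5],
    [0, 0, 3, 0, 0, 0, 1.5],
    [2.8, 3.5, 0, 0, 0, 0, 1.5],
    [2.9, 3.5, 0, 0, 0, 0, 1.5],
    [2.9, 3.5, 0, 0, 0, 0, 1.5],
    [0, 0, 0, 0, 0, 0, 1.5],
    [0, 0, 0, 0, 0, 0, 1.5],
    [0, 0, 0, 0, 0, 0, 1.5]
  ]
}}

```text
time: 10.92
ee_pos: [0.5663, -0.0638, 0.1044]
eef_rot: [0.735, -0.678, 0.0, 0.0]
ft_force: [-0.0, 0.8, -1.0]
width: 0.0239
```

```bash
python3 b.py
python3 - <<'E'
from h import *
q=r.read_state()["eef_rot"];print(q)
t=r.camera("top");s=r.camera("side")
cv2.imwrite("pics/g4.png",np.hstack([cv2.resize(t["img"][150:260,290:410],(380,348)),cv2.resize(s["img"][160:250,260:360],(380,348))])[...,::-1])
E
```

```text
tcp board [-46.3 221.9] [ 0.5663 -0.0638  0.1044] F board [0.  0.8]
top rect board [-55.   54.1] [94.1 73.4] -1.89
side rect board [-51.7  94.5] [ 97.1 157.7] -2.53
[ 7.35231533e-01 -6.77815985e-01  2.17471937e-04  1.91608928e-04]
```

View pics/g4.png

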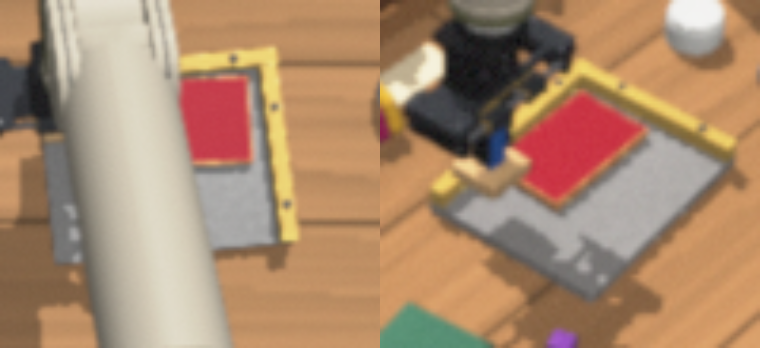

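Side view: the blank's centre is at board (-52, 94), turned by about -2°. The foot is clear on its +y side. Lowering and pushing in -y.

Emit:
{"name": "play_rows", "arguments": {
  "commands": [
    [-0.6, 0, -2.5, 0, 0, 0, 1.5],
    [0, 0, -2.5, 0, 0, 0, 1.5],
    [0, 0, -0.6, 0, 0, 0, 1.5],
    [0, 0, 0, 0, 0, 0, 1.5],
    [0.06, -0.7, 0, 0, 0, 0, 1.5],
    [0.06, -0.7, 0, 0, 0, 0, 1.5],
    [0.06, -0.7, 0, 0, 0, 0, 1.5],
    [0.04, -0.5, 0, 0, 0, 0, 1.5],
    [0.03, -0.3, 0, 0, 0, 0, 1.5],
    [0, 0, 0, 0, 0, 0, 1.5],
    [0, 0, 0, 0, 0, 0, 1.5]
  ]
}}

```text
time: 12.5
ee_pos: [0.5631, -0.0915, 0.0482]
eef_rot: [0.736, -0.677, 0.0, 0.0]
ft_force: [-0.1, -0.0, -1.5]
width: 0.0233
```

```bash
python3 b.py
```

```text
tcp board [-51.8 194.5] [ 0.5631 -0.0915  0.0482] F board [-0.1 -0. ]
top rect board [-54.7  36.9] [60.3 95.1] 83.72
side rect board [-57.4  85.1] [ 87.5 156.7] -0.74
```

Emit:
{"name": "play_rows", "arguments": {
  "commands": [
    [0.02, -0.25, 0, 0, 0, 0, 1.5],
    [0.02, -0.2, 0, 0, 0, 0, 1.5],
    [0.01, -0.1, 0, 0, 0, 0, 1.5],
    [0, 0, 0, 0, 0, 0, 1.5]
  ]
}}

```text
time: 13.1
ee_pos: [0.5635, -0.0951, 0.0483]
eef_rot: [0.736, -0.677, -0.001, -0.0]
ft_force: [-1.9, 6.7, 1.1]
width: 0.0242
```

Emit:
{"name": "play_rows", "arguments": {
  "commands": [
    [0.01, -0.1, 0, 0, 0, 0, 1.5],
    [0, 0, 0, 0, 0, 0, 1.5],
    [-0.08, 0.9, 0, 0, 0, 0, 1.5],
    [0, 0, 2.5, 0, 0, 0, 1.5],
    [0, 0, 3, 0, 0, 0, 1.5],
    [-2.8, -4.2, 0, 0, 0, 0, 1.5],
    [-2.8, -4.2, 0, 0, 0, 0, 1.5],
    [-2.8, -4.2, 0, 0, 0, 0, 1.5],
    [0, 0, 0, 0, 0, 0, 1.5],
    [0, 0, 0, 0, 0, 0, 1.5]
  ]
}}

```text
time: 14.35
ee_pos: [0.4793, -0.2146, 0.1035]
eef_rot: [0.736, -0.677, 0.0, -0.0]
ft_force: [-0.1, 0.9, -0.7]
width: 0.024
```

```bash
python3 b.py
```

```text
tcp board [-145.6   78.8] [ 0.4793 -0.2146  0.1035] F board [-0.1  0.9]
top rect board [-51.9  93.6] [ 93.3 130.2] -2.19
side rect board [-51.1  94.6] [ 97.  132.6] -2.0
```

Emit:
{"name": "play_rows", "arguments": {
  "commands": [
    [0, 0, -2.5, 0, 0, 0, 1.5],
    [0, 0, -2.5, 0, 0, 0, 1.5],
    [0, 0, -0.5, 0, 0, 0, 1.5],
    [0, 0, 0, 0, 0, 0, 1.5],
    [0.6, 0.05, 0, 0, 0, 0, 1.5],
    [0.4, 0.03, 0, 0, 0, 0, 1.5],
    [0.3, 0.03, 0, 0, 0, 0, 1.5],
    [0.2, 0.02, 0, 0, 0, 0, 1.5],
    [0, 0, 0, 0, 0, 0, 1.5],
    [0, 0, 0, 0, 0, 0, 1.5]
  ]
}}

```text
time: 15.7
ee_pos: [0.4925, -0.2141, 0.048]
eef_rot: [0.736, -0.677, -0.001, 0.001]
ft_force: [-5.9, -1.8, 1.4]
width: 0.0242
```

```bash
python3 b.py
```

```text
tcp board [-132.5   78.2] [ 0.4925 -0.2141  0.048 ] F board [-6.  -1.3]
top rect board [-50.4 102.2] [ 93.3 113.5] -1.55
side rect board [-49.9 109.8] [ 97.7 102.7] -2.52
```

Emit:
{"name": "play_rows", "arguments": {
  "commands": [
    [0.1, 0.01, 0, 0, 0, 0, 1.5],
    [0.1, 0.01, 0, 0, 0, 0, 1.5],
    [0, 0, 0, 0, 0, 0, 1.5],
    [-0.9, -0.08, 0, 0, 0, 0, 1.5],
    [0, 0, 2.5, 0, 0, 0, 1.5],
    [0, 0, 3, 0, 0, 0, 1.5],
    [-1, 6, 0, 0, 0, 0, 1.5],
    [0, 6, 0, 0, 0, 0, 1.5],
    [0, 6, 0, 0, 0, 0, 1.5],
    [0, 2, 0, 0, 0, 0, 1.5],
    [0, 0, 0, 0, 0, 0, 1.5]
  ]
}}

```text
time: 17.18
ee_pos: [0.4771, -0.0125, 0.1036]
eef_rot: [0.737, -0.676, 0.0, -0.0]
ft_force: [-0.5, -0.6, -1.4]
width: 0.0238
```

```bash
python3 b.py
python3 - <<'E'
from h import *
t=r.camera("top");s=r.camera("side")
m=mask(t,(20,90,80),(30,255,255),(300,160,390,240)); print("brass",rect(t,m,.037)[1])
cv2.imwrite("pics/g5.png",np.hstack([cv2.resize(t["img"][155:250,300:395],(400,400),interpolation=2),cv2.resize(s["img"][165:245,270:360],(400,400),interpolation=2)])[...,::-1])
E
```

```text
tcp board [-130.9  280.4] [ 0.4771 -0.0125  0.1036] F board [-0.5 -0.6]
top rect board [-52.   79.6] [ 95.6 158.2] -1.58
side rect board [-77.2  71.6] [ 82.6 173.2] 20.74
brass ((534.479736328125, -208.73263549804688), (218.61769104003906, 199.27565002441406), 4.774164199829102)
```

View pics/g5.png

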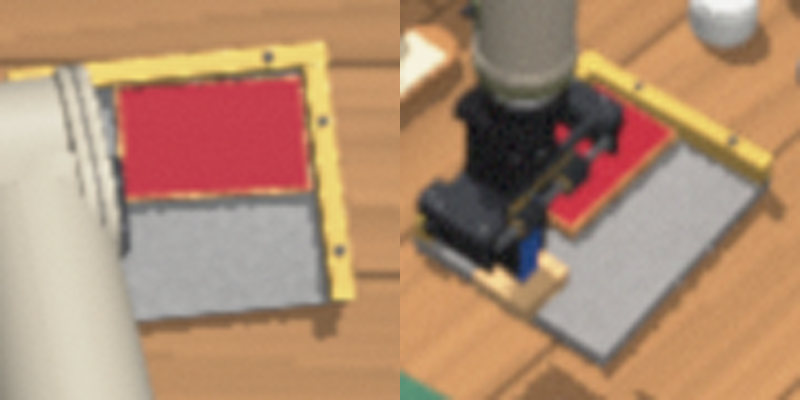

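The top view shows the blank in the corner, but about 1.5° short of square with a small gap at its -y end. I'll press once more near that end, then once more in -y.

Emit:
{"name": "play_rows", "arguments": {
  "commands": [
    [-1, -5, 0, 0, 0, 0, 1.5],
    [0.4, -6, 0, 0, 0, 0, 1.5],
    [0.5, -6, 0, 0, 0, 0, 1.5],
    [0.5, -6, 0, 0, 0, 0, 1.5],
    [0, -0.9, -1, 0, 0, 0, 1.5],
    [0, 0, -2.5, 0, 0, 0, 1.5],
    [0, 0, -2, 0, 0, 0, 1.5],
    [0, 0, 0, 0, 0, 0, 1.5],
    [0, 0, 0, 0, 0, 0, 1.5]
  ]
}}

```text
time: 18.5
ee_pos: [0.4808, -0.2532, 0.0482]
eef_rot: [0.736, -0.677, -0.0, 0.0]
ft_force: [1.0, -0.0, -0.7]
width: 0.0241
```

```bash
python3 b.py|head -1
```

```text
tcp board [-147.4   40.3] [ 0.4808 -0.2532  0.0482] F board [ 1.  -0.1]
```

Emit:
{"name": "play_rows", "arguments": {
  "commands": [
    [0.6, 0.05, 0, 0, 0, 0, 1.5],
    [0.5, 0.04, 0, 0, 0, 0, 1.5],
    [0.3, 0.03, 0, 0, 0, 0, 1.5],
    [0.2, 0.02, 0, 0, 0, 0, 1.5],
    [0, 0, 0, 0, 0, 0, 1.5],
    [0, 0, 0, 0, 0, 0, 1.5]
  ]
}}

```text
time: 19.35
ee_pos: [0.4967, -0.252, 0.0482]
eef_rot: [0.736, -0.677, -0.0, 0.0]
ft_force: [-1.0, -1.1, -1.8]
width: 0.0238
```

```bash
python3 b.py|head -1
```

```text
tcp board [-131.4   40.1] [ 0.4967 -0.252   0.0482] F board [-1.1 -1. ]
```

Emit:
{"name": "play_rows", "arguments": {
  "commands": [
    [0.15, 0.01, 0, 0, 0, 0, 1.5],
    [0.1, 0.01, 0, 0, 0, 0, 1.5],
    [0, 0, 0, 0, 0, 0, 1.5]
  ]
}}

```text
time: 19.82
ee_pos: [0.4989, -0.2518, 0.0483]
eef_rot: [0.736, -0.677, -0.0, 0.001]
ft_force: [-5.8, -1.4, 0.9]
width: 0.0237
```

```bash
python3 b.py|head -1
```

```text
tcp board [-129.2   40.1] [ 0.4989 -0.2518  0.0483] F board [-5.9 -0.9]
```

Emit:
{"name": "play_rows", "arguments": {
  "commands": [
    [-0.9, -0.08, 0, 0, 0, 0, 1.5],
    [0, 0, 2.5, 0, 0, 0, 1.5],
    [0, 0, 3, 0, 0, 0, 1.5],
    [0, 5.5, 0, 0, 0, 0, 1.5],
    [2, 4.5, 0, 0, 0, 0, 1.5],
    [2.3, 4.5, 0, 0, 0, 0, 1.5],
    [2.3, 3.5, 0, 0, 0, 0, 1.5],
    [0, 0, -2.5, 0, 0, 0, 1.5],
    [0, 0, -2.5, 0, 0, 0, 1.5],
    [0, 0, -0.5, 0, 0, 0, 1.5],
    [0, 0, 0, 0, 0, 0, 1.5]
  ]
}}

```text
time: 21.3
ee_pos: [0.5567, -0.0723, 0.0488]
eef_rot: [0.736, -0.677, 0.0, -0.0]
ft_force: [-0.3, 0.6, -0.7]
width: 0.0239
```

```bash
python3 b.py
```

```text
tcp board [-56.6 214.2] [ 0.5567 -0.0723  0.0488] F board [-0.3  0.6]
top rect board [-48.6  45.6] [95.2 86.9] 0.62
side rect board [-56.3  83.7] [ 80.8 158.3] 2.82
```

Emit:
{"name": "play_rows", "arguments": {
  "commands": [
    [0.07, -0.8, 0, 0, 0, 0, 1.5],
    [0.06, -0.7, 0, 0, 0, 0, 1.5],
    [0.04, -0.5, 0, 0, 0, 0, 1.5],
    [0.02, -0.25, 0, 0, 0, 0, 1.5],
    [0.02, -0.2, 0, 0, 0, 0, 1.5],
    [0, 0, 0, 0, 0, 0, 1.5]
  ]
}}

```text
time: 22.15
ee_pos: [0.5586, -0.0966, 0.0483]
eef_rot: [0.736, -0.677, -0.0, -0.0]
ft_force: [-0.9, 2.0, 0.3]
width: 0.0243
```

```bash
python3 b.py|head -1
```

```text
tcp board [-56.7 189.8] [ 0.5586 -0.0966  0.0483] F board [-0.8  2. ]
```

Contact has begun. One more firm nudge, then I'll retreat over the mat and check with the top camera.

Emit:
{"name": "play_rows", "arguments": {
  "commands": [
    [0.01, -0.15, 0, 0, 0, 0, 1.5],
    [0, 0, 0, 0, 0, 0, 1.5]
  ]
}}

```text
time: 22.5
ee_pos: [0.5586, -0.0968, 0.0484]
eef_rot: [0.736, -0.677, -0.001, -0.0]
ft_force: [-1.5, 7.5, 1.5]
width: 0.024
```

```bash
python3 b.py|head -1
```

```text
tcp board [-56.7 189.6] [ 0.5586 -0.0968  0.0484] F board [-0.9  7.6]
```

Emit:
{"name": "play_rows", "arguments": {
  "commands": [
    [-0.08, 0.9, 0, 0, 0, 0, 1.5],
    [0, 0, 2.5, 0, 0, 0, 1.5],
    [0, 0, 4, 0, 0, 0, 1.5],
    [-1, 5, 0, 0, 0, 0, 1.5],
    [-1, 5, 0, 0, 0, 0, 1.5],
    [-2, 5, 0, 0, 0, 0, 1.5],
    [-3, 5, 0, 0, 0, 0, 1.5],
    [0, 0, 0, 0, 0, 0, 1.5],
    [0, 0, 0, 0, 0, 0, 1.5]
  ]
}}

```text
time: 23.72
ee_pos: [0.4882, 0.1099, 0.1134]
eef_rot: [0.736, -0.677, 0.001, 0.0]
ft_force: [0.1, -0.2, -1.3]
width: 0.0237
```

```bash
python3 b.py
cat > chk.py <<'E'
from h import *
t=r.camera("top")
def fit(m,z,lab):
    _,k=blob(m); c=np.array(cv2.boxPoints(cv2.minAreaRect(k)))
    W=np.array([plane(t,q[0].astype(float),z)[:2]*1000 for q in k],np.float32); C=np.array([plane(t,q,z)[:2]*1000 for q in c])
    for i in range(4):
        a,b=C[i],C[(i+1)%4];L=np.linalg.norm(b-a);u=(b-a)/L;d=W-a;s=d@u;n=np.abs(d@[-u[1],u[0]])
        P=W[(n<8)&(s>15)&(s<L-15)]
        if len(P)>8:
            vx,vy,x0,y0=cv2.fitLine(P,cv2.DIST_HUBER,0,.01,.01).ravel(); print(lab,"angle",round((np.degrees(np.arctan2(vy,vx))+45)%90-45,2),"mid",np.mean(P,0).round(1),len(P))
b=(300,160,390,240)
fit(mask(t,(0,130,60),(8,255,255),b)|mask(t,(172,130,60),(180,255,255),b),.027,"red")
fit(mask(t,(20,90,80),(30,255,255),b),.037,"brass")
cv2.imwrite("pics/g6.png",cv2.resize(t["img"][155:250,300:395],(500,500),interpolation=2)[...,::-1])
E
python3 chk.py
```

```text
tcp board [-109.6  401.5] [0.4882 0.1099 0.1134] F board [ 0.1 -0.2]
top rect board [-49.4  78.8] [ 95.3 156.1] 0.47
side rect board [-48.3  80.8] [ 95.9 156.6] 0.75
red angle 5.39 mid [ 621.  -203.6] 36
red angle 6.01 mid [ 582.2 -282.7] 18
red angle 5.2 mid [ 529.2 -208.9] 36
red angle 6.4 mid [ 567.3 -130.5] 18
brass angle 5.45 mid [ 637.3 -165.2] 69
brass angle 4.88 mid [ 541.7 -305.7] 54
```

View pics/g6.png

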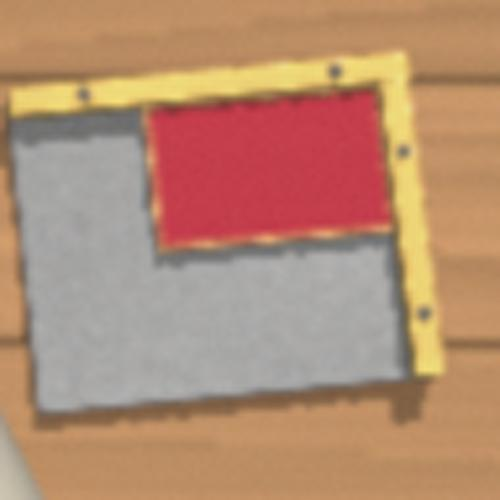

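The blank is flush at both fences: its edges agree with the brass within about 0.5°. Setting the push block back on its mat.

Emit:
{"name": "play_rows", "arguments": {
  "commands": [
    [-0.45, 1.2, -2, 0, 0, 0, 1.5],
    [0, 0, -2.5, 0, 0, 0, 1.5],
    [0, 0, -2, 0, 0, 0, 1.5],
    [0, 0, -0.9, 0, 0, 0, 1.5],
    [0, 0, 0, 0, 0, 0, 1.5],
    [0, 0, 0, 0, 0, 0, 1.5]
  ]
}}

```text
time: 24.62
ee_pos: [0.4841, 0.1225, 0.04]
eef_rot: [0.736, -0.677, 0.0, -0.0]
ft_force: [1.3, -0.2, -1.7]
width: 0.0237
```

Emit:
{"name": "play_rows", "arguments": {
  "commands": [
    [0, 0, -0.25, 0, 0, 0, 1.5],
    [0, 0, -0.2, 0, 0, 0, 1.5],
    [0, 0, 0, 0, 0, 0, 1.5],
    [0, 0, 0, 0, 0, 0, 1.5]
  ]
}}

```text
time: 25.12
ee_pos: [0.4834, 0.1226, 0.0348]
eef_rot: [0.736, -0.677, 0.0, 0.0]
ft_force: [0.2, 0.2, -0.8]
width: 0.0236
```

Emit:
{"name": "play_rows", "arguments": {
  "commands": [
    [0, 0, 0, 0, 0, 0, 5],
    [0, 0, 0, 0, 0, 0, 6],
    [0, 0, 0, 0, 0, 0, 6],
    [0, 0, 0, 0, 0, 0, 6],
    [0, 0, 0, 0, 0, 0, 6],
    [0, 0, 3, 0, 0, 0, 6],
    [0, 0, 5, 0, 0, 0, 6],
    [0, 0, 6, 0, 0, 0, 6],
    [0, 0, 6, 0, 0, 0, 6],
    [-2, -6, 6, 0, 0, 0, 6],
    [-2, -6, 6, 0, 0, 0, 6],
    [0, -6, 0, 0, 0, 0, 6],
    [0, 0, 0, 0, 0, 0, 6]
  ]
}}

```text
time: 26.75
ee_pos: [0.4545, -0.0282, 0.321]
eef_rot: [0.733, -0.68, 0.001, 0.0]
ft_force: [-0.0, 0.2, -0.7]
width: 0.0603
```

Run:
```python
from h import *
t=r.camera("top");s=r.camera("side");print(r.read_state()["ee_pos"])
pt,kt=blob(mask(t,(100,120,40),(125,255,255),(235,190,285,235)));ps,ks=blob(mask(s,(100,120,40),(125,255,255),(250,225,290,265)))
print("blue",pt,ps,cv2.boundingRect(ks),tri(t,pt,s,ps))
# stand geometry: knob, uprights
for w,p in (("boss",(229,165)),("knob",(221,135.2))):print(w,plane(t,p,.16),plane(t,p,.259))
A=cv2.resize(t["img"][120:250,160:290],(390,390),interpolation=2);B=cv2.resize(s["img"][165:295,185:315],(390,390),interpolation=2)
cv2.imwrite("pics/g7.png",np.hstack([A,B])[...,::-1])
```

```text
[ 0.45459124 -0.02359341  0.3206839 ]
blue [257.05405405 209.59459459] [270.21212121 241.55555556] (267, 234, 7, 17) (array([0.48610463, 0.12286643, 0.0609549 ]), np.float64(2.92204232596692e-05))
boss [0.61887631 0.21158319 0.16      ] [0.59461087 0.20096209 0.259     ]
knob [0.71956883 0.23973885 0.16      ] [0.68849303 0.22721343 0.259     ]
```

View pics/g7.png

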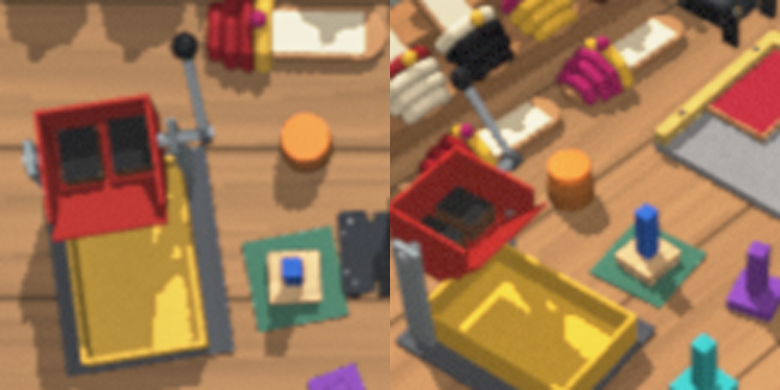

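The push block stands upright on the mat centre. The blue blob triangulates to (0.486, 0.123, 0.061), the same as at the start. Knob, boss and stand yaw agree with each other: the knob is at about (0.688, 0.227, 0.260). Going above the knob with the jaws across the swing.

Emit:
{"name": "play_rows", "arguments": {
  "commands": [
    [4.7, 5, 0.3, 0, 0, 0.04, 6],
    [4.7, 5, 0.3, 0, 0, 0.04, 6],
    [4.7, 5, 0.3, 0, 0, 0, 6],
    [4.7, 5, 0, 0, 0, 0, 6],
    [4.6, 5, 0, 0, 0, 0, 6],
    [0, 0, 0, 0, 0, 0, 6],
    [0, 0, 0, 0, 0, 0, 6],
    [0, 0, 0, 0, 0, 0, 6]
  ]
}}

```text
time: 27.85
ee_pos: [0.6678, 0.2037, 0.3304]
eef_rot: [0.762, -0.648, 0.001, -0.0]
ft_force: [0.9, -1.2, 0.2]
width: 0.0597
```

Emit:
{"name": "play_rows", "arguments": {
  "commands": [
    [2.07, 2.33, 0, 0, 0, 0, 6],
    [0, 0, 0, 0, 0, 0, 6],
    [0, 0, 0, 0, 0, 0, 6]
  ]
}}

```text
time: 28.22
ee_pos: [0.6887, 0.2268, 0.3302]
eef_rot: [0.762, -0.648, 0.001, -0.0]
ft_force: [-0.3, -0.1, -0.5]
width: 0.06
```

Run:
```python
from h import *
s=r.camera("side");print(r.read_state()["ee_pos"])
T=s["camera_from_world"]
for P in (r.read_state()["ee_pos"],[.6885,.227,.26]):
    q=s["K"]@(T[:3,:3]@np.array(P)+T[:3,3]);print((q[:2]/q[2]).round(1))
cv2.imwrite("pics/g8.png",cv2.resize(s["img"][120:250,150:320],(680,520),interpolation=2)[...,::-1])
```

```text
[0.68870748 0.22668844 0.33019087]
[207.1 175.6]
[209.1 190.5]
```

View pics/g8.png

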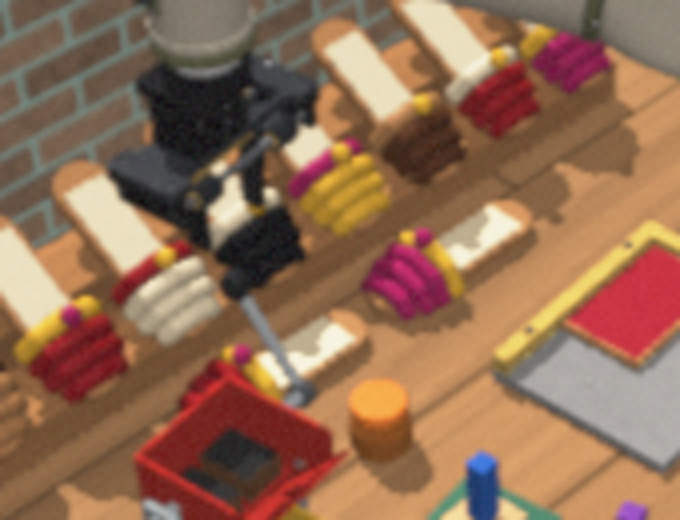

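The knob is at crop (236,283), i.e. image (209,191), where predicted, with the fingers above it on both sides. Descending and gripping.

Emit:
{"name": "play_rows", "arguments": {
  "commands": [
    [0, 0, -3, 0, 0, 0, 6],
    [0, 0, -3, 0, 0, 0, 6],
    [0, 0, -2.5, 0, 0, 0, 6],
    [0, 0, -0.4, 0, 0, 0, 6],
    [0, 0, 0, 0, 0, 0, 6],
    [0, 0, 0, 0, 0, 0, 2.5],
    [0, 0, 0, 0, 0, 0, 2.5],
    [0, 0, 0, 0, 0, 0, 2.5],
    [0, 0, 0, 0, 0, 0, 2.5],
    [0, 0, 0, 0, 0, 0, 2.5],
    [0, 0, 0, 0, 0, 0, 2.5]
  ],
  "grip_force": 20
}}

```text
time: 29.65
ee_pos: [0.689, 0.2274, 0.2401]
eef_rot: [0.762, -0.647, 0.0, 0.0]
ft_force: [-0.3, -3.1, 1.1]
width: 0.0285
```

Emit:
{"name": "play_rows", "arguments": {
  "commands": [
    [0, 0, 0, 0, 0, 0, 2.5],
    [0, 0, 0, 0, 0, 0, 2.5],
    [-1.54, -0.24, 0.91, 0, 0, 0, 2.5],
    [0, 0, 0, 0, 0, 0, 2.5]
  ]
}}

```text
time: 30.15
ee_pos: [0.6729, 0.2248, 0.2493]
eef_rot: [0.762, -0.647, 0.0, 0.001]
ft_force: [-0.9, -4.9, 0.8]
width: 0.0287
```

Run:
```python
from h import *
s=r.camera("side");b=mask(s,(0,0,0),(180,255,60),(195,170,225,205))
x=r.read_state();print(x["width"],x["ft_force"],x["torque"])
# steel lever direction & boss unchanged? print grey line end
print(s["img"][184:200:2,200:218:2].mean(2).astype(int))
```

```text
0.02809271321832159 [-0.99475534 -3.81975262  1.82454845] [-0.84566466  0.27198065 -0.09381133]
[[ 71  59  42  60  52  47  40  36  30]
 [ 78  68  44  70  78  42  41  37  35]
 [ 58  46  68  84  77  43  40  38  35]
 [ 38  58  80  48  37  36  37  33  37]
 [ 19  50 112  36  24  32  36  39  42]
 [ 42  58 131  53  24  32  45 100  90]
 [ 79  81 134  62  26  31  78 129 116]
 [155 131 105  75  67  42  76 109 136]]
```

Emit:
{"name": "play_rows", "arguments": {
  "commands": [
    [-1.65, -0.36, 0.65, 0, 0, 0, 2.5],
    [-1.74, -0.27, 0.41, 0, 0, 0, 2.5],
    [-1.77, -0.28, 0.13, 0, 0, 0, 2.5],
    [-1.77, -0.28, -0.13, 0, 0, 0, 2.5],
    [0, 0, 0, 0, 0, 0, 2.5]
  ]
}}

```text
time: 30.82
ee_pos: [0.6035, 0.2135, 0.2597]
eef_rot: [0.762, -0.647, 0.0, 0.0]
ft_force: [-1.8, -2.5, 1.2]
width: 0.0288
```

Run:
```python
from h import *
s=r.camera("side");t=r.camera("top");x=r.read_state();print(x["ee_pos"],x["width"],x["ft_force"])
cv2.imwrite("pics/g9.png",np.hstack([cv2.resize(t["img"][120:250,160:290],(390,390)),cv2.resize(s["img"][150:290,175:315],(390,390))])[...,::-1])
a=mask(s,(0,150,60),(6,255,255),(170,200,245,270))|mask(s,(174,150,60),(180,255,255),(170,200,245,270));print("red cradle side area",cv2.countNonZero(a),cv2.boundingRect(blob(a)[1]))
```

```text
[0.60422325 0.21364545 0.25976865] 0.02846671882655155 [-2.68287669 -3.25663055  1.52219808]
red cradle side area 1462 (182, 210, 54, 56)
```

The pictures are used up. The 28.5 mm opening and the roughly 3 N drag show the knob is still held, so I carry on along the arc.

Emit:
{"name": "play_rows", "arguments": {
  "commands": [
    [-1.74, -0.27, -0.41, 0, 0, 0, 2.5],
    [-1.65, -0.26, -0.65, 0, 0, 0, 2.5],
    [-1.54, -0.24, -0.91, 0, 0, 0, 2.5],
    [-1.38, -0.22, -1.12, 0, 0, 0, 2.5],
    [-1.21, -0.19, -1.32, 0, 0, 0, 2.5],
    [0, 0, 0, 0, 0, 0, 2.5]
  ]
}}

```text
time: 31.68
ee_pos: [0.5284, 0.2013, 0.2152]
eef_rot: [0.762, -0.647, -0.0, 0.001]
ft_force: [-4.3, -4.8, 1.2]
width: 0.0282
```

Emit:
{"name": "play_rows", "arguments": {
  "commands": [
    [-1.0, -0.16, -1.49, 0, 0, 0, 2.5],
    [-0.76, -0.12, -1.62, 0, 0, 0, 2.5],
    [0, 0, 0, 0, 0, 0, 2.5],
    [0, 0, 0, 0, 0, 0, 2.5],
    [0, 0, 0, 0, 0, 0, 2.5],
    [0, 0, 0, 0, 0, 0, 2.5]
  ]
}}

```text
time: 32.42
ee_pos: [0.5118, 0.1987, 0.1848]
eef_rot: [0.762, -0.647, -0.0, 0.0]
ft_force: [-0.5, -5.5, -2.1]
width: 0.0286
```

```bash
cat > tr.py <<'E'
from h import *
S=np.array([.604,.327]);y=np.radians(8.9);R=np.array([[np.cos(y),-np.sin(y)],[np.sin(y),np.cos(y)]])
x=r.read_state();print(x["ee_pos"],x["width"],x["ft_force"],"knob stand",R.T@(x["ee_pos"][:2]-S))
for n,box in(("top",(170,140,245,255)),("side",(170,200,280,320))):
    c=r.camera(n); m=mask(c,(0,0,0),(180,255,75),box)
    h=cv2.cvtColor(c["img"],cv2.COLOR_RGB2HSV)
    for k in cv2.findContours(m,0,2)[0]:
        if cv2.contourArea(k)>25:
            M=cv2.moments(k);p=(M["m10"]/M["m00"],M["m01"]/M["m00"]); w=plane(c,p,.03)[:2]
            print(n,"dark",np.round(p,1),int(cv2.contourArea(k)),"stand xy@.03",(R.T@(w-S)*1000).round(0))
E
python3 tr.py
```

```text
[0.51183477 0.19867832 0.18481629] 0.028579052520498388 [-0.54936299 -5.51973271 -2.08847964] knob stand [-0.11090824 -0.11251775]
top dark [180. 211.] 130 stand xy@.03 [-107.   85.]
top dark [202.9 205.6] 427 stand xy@.03 [-100.    3.]
side dark [217.2 293. ] 261 stand xy@.03 [-125.   99.]
side dark [233.1 273.2] 331 stand xy@.03 [-114.   -2.]
side dark [244.3 212.8] 602 stand xy@.03 [  50. -271.]
```

Emit:
{"name": "play_rows", "arguments": {
  "commands": [
    [0, 0, 0, 0, 0, 0, 5],
    [0, 0, 0, 0, 0, 0, 5],
    [0, 0, 0, 0, 0, 0, 5],
    [0, 0, 3, 0, 0, 0, 5],
    [0, 0, 5, 0, 0, 0, 5],
    [0, 0, 5, 0, 0, 0, 5],
    [0, -6, 2, 0, 0, 0, 5],
    [0, -6, 0, 0, 0, 0, 5],
    [-2, -6, 0, 0, 0, 0, 5],
    [-2, -6, 0, 0, 0, 0, 5],
    [-2, -6, 0, 0, 0, 0, 5],
    [0, 0, 0, 0, 0, 0, 5],
    [0, 0, 0, 0, 0, 0, 5]
  ]
}}

```text
time: 34.15
ee_pos: [0.4524, -0.0974, 0.3346]
eef_rot: [0.762, -0.647, 0.0, -0.0]
ft_force: [0.5, 1.4, 1.0]
width: 0.0497
```

```bash
python3 tr.py
python3 - <<'E'
from h import *
t=r.camera("top");s=r.camera("side")
S=np.array([.604,.327]);y=np.radians(8.9);R=np.array([[np.cos(y),-np.sin(y)],[np.sin(y),np.cos(y)]])
m=mask(t,(20,130,60),(32,255,255),(170,140,245,255));print("tray rect",rect(t,m,.04)[1],(R.T@(np.array(rect(t,m,.04)[1][0])/1000-S)*1000).round())
# coarse label map of the tray area: R red Y yellow D dark . other
h=cv2.cvtColor(t["img"],cv2.COLOR_RGB2HSV)
for v in range(150,250,3):
    print(v,"".join("D" if h[v,u,2]<75 else "Y" if 18<h[v,u,0]<33 and h[v,u,1]>130 else "R" if (h[v,u,0]<9 or h[v,u,0]>171) and h[v,u,1]>140 else "k" if h[v,u,1]<70 else "." for u in range(165,245,2)))
E
python3 b.py; python3 chk.py
```

```text
[ 0.45236452 -0.097401    0.33457138] 0.04969855692423227 [0.49434304 1.37903909 1.00348898] knob stand [-0.21546901 -0.39583157]
top dark [197.8 212.3] 164 stand xy@.03 [-121.   24.]
top dark [212.2 206.7] 156 stand xy@.03 [-109.  -29.]
top dark [230.6 194.7] 46 stand xy@.03 [-77. -98.]
top dark [180.  211.2] 124 stand xy@.03 [-108.   85.]
side dark [217.5 293. ] 267 stand xy@.03 [-126.   98.]
side dark [233.  273.4] 332 stand xy@.03 [-114.   -2.]
side dark [248.5 221.9] 26 stand xy@.03 [   3. -241.]
tray rect ((494.4198913574219, 309.61993408203125), (217.4331817626953, 147.8641815185547), 9.082932472229004) [-111.   -0.]
150 ........................................
153 ..................RRRRR.................
156 ........RRRRRRRRRRRRRRRR................
159 ...RRRRRRRRRRRRRRRRRRRRR.kk.............
162 ...RRRRRRRRRRRRRRRRRRRRRRkkk..kkk.......
165 ...RRRRRRRRRRRRRRRRRRRRRkkkkkkkkk.......
168 .kk.RRRRRRRRRRRRRRRRRRRRkkkkk..kk.......
171 .kkkRRRRRRRRRRRRRRRRRRRRRRkkkkkkk.......
174 ..kk.RRRRRRRRRRRRRRRRRRRRR.kkkkkk.......
177 ..kk.RRRRRRRRRRRRRRRRRRRRRYYkkkkkk......
180 .....RRRRRRRRR
[... 1482 characters left out ...]
e "h.py", line 16, in blob
    k=max(cv2.findContours(m,cv2.RETR_EXTERNAL,cv2.CHAIN_APPROX_NONE)[0],key=cv2.contourArea)
ValueError: max() iterable argument is empty
Traceback (most recent call last):
  File "chk.py", line 12, in <module>
    fit(mask(t,(0,130,60),(8,255,255),b)|mask(t,(172,130,60),(180,255,255),b),.027,"red")
    ~~~^^^^^^^^^^^^^^^^^^^^^^^^^^^^^^^^^^^^^^^^^^^^^^^^^^^^^^^^^^^^^^^^^^^^^^^^^^^^^^^^^^
  File "chk.py", line 4, in fit
    _,k=blob(m); c=np.array(cv2.boxPoints(cv2.minAreaRect(k)))
        ~~~~^^^
  File "h.py", line 16, in blob
    k=max(cv2.findContours(m,cv2.RETR_EXTERNAL,cv2.CHAIN_APPROX_NONE)[0],key=cv2.contourArea)
ValueError: max() iterable argument is empty
```

The map shows two separate dark blocks in the middle of the yellow tray. The arm hides the board, so I move aside for a last check of the blank and push block.

Emit:
{"name": "play_rows", "arguments": {
  "commands": [
    [0, 6, 0, 0, 0, 0, 5],
    [0, 6, 0, 0, 0, 0, 5],
    [0, 6, 0, 0, 0, 0, 5],
    [0, 6, 0, 0, 0, 0, 5],
    [0, 0, 0, 0, 0, 0, 5],
    [0, 0, 0, 0, 0, 0, 5],
    [0, 0, 0, 0, 0, 0, 5]
  ]
}}

```text
time: 35.33
ee_pos: [0.4524, 0.1405, 0.3342]
eef_rot: [0.762, -0.648, 0.0, 0.0]
ft_force: [-0.5, -0.5, 0.4]
width: 0.0499
```

```bash
python3 b.py; python3 chk.py
python3 - <<'E'
from h import *
s=r.camera("side");ps,k=blob(mask(s,(100,120,40),(125,255,255),(250,225,290,265)));print(ps,cv2.boundingRect(k),r.read_state()["ft_force"])
E
```

```text
tcp board [-142.7  435. ] [0.4524 0.1405 0.3342] F board [-0.5 -0.4]
top rect board [-49.5  78.8] [ 95.6 156.1] 0.67
side rect board [-48.1  80.6] [ 96.1 156.6] 0.4
red angle 5.58 mid [ 621.1 -203.6] 36
red angle 6.43 mid [ 582.2 -282.6] 18
red angle 5.2 mid [ 529.2 -208.9] 36
red angle 6.4 mid [ 567.3 -130.5] 18
brass angle 5.45 mid [ 637.3 -167. ] 68
brass angle 5.04 mid [ 536.  -306.3] 48
[270.21212121 241.55555556] (267, 234, 7, 17) [ 0.29911065  0.16975425 -0.04045882]
```

```bash
python3 -c "
from bench import r
print(r.close_job())"
```

```text
the job is handed in; nothing more can be done
None
```

The job is done and handed in at about 35 s of the 72 s allowed; no verdict was reported.

**What I did:** I used the blue-handled push block to nudge the sole blank against both fences. After a first look showed it about 1.5° off square, I pressed it again near its corner. I then stood the block back on its mat, swung the lever over to about 1.8 rad with the gripper on the knob, let go and moved clear.

**Last checks:**
- **Blank:** its centre measures (-49, +80) mm in the board frame, within about 2 mm of the target. Its long edges lie at 5.2–5.6° and the fences at 5.0–5.5°. Its short edges fit at 6.4°, which I trust less because they have only half as many pixels.
- **Push block:** it was upright and within about 3 mm of the mat's centre right after release. A later side view shows it unmoved.
- **Heels:** both show as separate blocks near the middle of the yellow tray.
- **Robot:** it touches nothing, with the measured force near zero.

**What I could not confirm:**
- **Knob grip:** the jaws read 28.5 mm on the 30 mm knob. The knob held all the way round the swing.
- **Picture limit:** I reached the limit of 12 pictures during the swing, so the later checks are numeric readings of the camera images only.
- **Bystanders:** I did not measure them again at the end.

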